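# Swing a square computer round the riser's post into its bay

## Task

The small square computer stands in front of the round post of the wooden desk riser, with its front panel turned to the side. Keeping it on the desk, push it against the post so that it swings a quarter turn round the post, then push it straight back until it meets the riser's back panel: it must end under the board, square, close beside the post, with its front panel facing out of the bay's open front. Leave the stapler, mug and sticky notes where they are.

Things in the scene. Friction and masses are not known exactly. Their poses are not given: they have to be found in the camera images.
- riser: Fixed plywood desk riser: board on a back panel and a round post at front right; front and left open. Origin on the desk under the post's axis; x points into the bay (yaw -1.3 to -1.0 rad: the front looks to the robot's left), y left. In this frame, mm: board x -35 to 112, y -30 to 105, z 195 to 207; back panel's inner face x = 100, y -15 to 100; low side rail x 30 to 100, y 0 to 10, z 0 to 30.
- post: The riser's round steel post, 24 mm in diameter, from the desk up to the board, fixed to the riser. Origin on its axis at the desk: the same place and axes as the riser's.
- bay (a point): Point on the desk in the bay, fixed to the riser (at x 50, y 62, z 0 mm in its frame, same axes): where the computer's origin is when it stands home. To push there the tool must go under the board, so it leans back out of the bay, fingertips leading along riser x.
- computer: Square grey computer, 100 x 100 x 50 mm high, 0.35 to 0.7 kg, loose, too wide to grip; slides under 2 to 6 N. Origin mid underside; x points from front panel to rear. Starts in front of the post and mostly left of it, within 20 mm of it, panel to the riser's right (yaw about 1.57 rad more than the riser's). A push on its left part towards the back turns it the right way, clockwise from above.
- panel (a point): The middle of the computer's dark front panel (the side with the round power button and two small sockets), 50 mm from the computer's axis and 29 mm above its underside.
- sticky_notes: Yellow block of notes, 80 x 80 x 13 mm, lying on the riser's board. Leave it alone. Origin at the centre of its underside.
- stapler: Stapler, 135 x 36 x 37 mm, on the desk. Leave it alone. Origin at the centre of its underside.
- mug: White mug, 92 x 127 x 95 mm with its handle, on the desk behind the riser. Leave it alone. Origin at the centre of its underside.

How it is judged:
On the way, in this order (a step that is already met when the one before it is completed fails the run):
1. the computer bears on the post while it is part way through its turn (20 to 75 degrees still to go) (contact force between computer and post above 0.2 N and angle between the x axis of computer and the x axis of riser, either way round between 0.35 and 1.3 rad), for 0.05 s.
2. the computer is home in the bay, turned and square (x of computer in the frame of riser between 0.037 and 0.056 m and y of computer in the frame of riser between 0.052 and 0.084 m and angle between the x axis of computer and the x axis of riser, either way round below 0.14 rad and x of panel in the frame of riser below 0.02 m and angle between computer's own z axis and vertical below 0.08 rad and height (world z) of computer below 0.006 m and linear speed of computer below 0.01 m/s), for 0.2 s.
At the end, for the whole second after the job is handed in: The computer stands flat on the desk under the board, at rest, its front panel facing out of the open front within 8 degrees of square, its rear within about 13 mm of the back panel, its side within about 20 mm of the post (all of step 2); the robot touches nothing.
It fails at once if the computer is lifted or tipped (height (world z) of computer above 0.02 m or angle between computer's own z axis and vertical above 0.35 rad).
It fails at once if the sticky notes is moved more than 30 mm (distance of sticky_notes from where it was at the start of the episode above 0.03 m).
It fails at once if the stapler is moved more than 30 mm (distance of stapler from where it was at the start of the episode above 0.03 m).
It fails at once if the mug is moved more than 30 mm (distance of mug from where it was at the start of the episode above 0.03 m).
It also fails if it takes over 48 s, if anything falls off the work surface, if the arm or the gripper's body presses on something with over 40 N, if the wrist force passes 120 N, or if a joint passes its speed limit or range.

## Robot

A 6-joint arm with a two-finger parallel gripper is mounted at the origin on the work surface; the furniture and walls round the work are solid. World frame = base frame: x ahead of the robot, y to its left, z up, the work surface at z = 0. Lengths are in m, angles in rad, forces in N, time in s.
With the tool pointing down it reaches from about 0.3 to 0.875 m from the base axis. Payload 4.2 kg.
Tool frame: the origin (TCP) lies on the centre line of the jaws, within the pads' length; the fingertips stand 14 mm ahead of it and the grasp point (between the pads) lies 5 mm behind it; z points along the fingers, y is the line along which they close (so a half turn about z gives the same grasp; the last joint's range is limited). The gripper opens to 85 mm and grips with 20 to 120 N. Pads are 22 mm wide; open, the fingers measure 114 mm over their backs; the gripper's body (76 mm by 85 mm) begins 54 mm behind the grasp point. The pads swing forward as they close: fully open they stand 13 mm farther back than shut.
Start: joints at [1.243, 0.32, 1.565, -0, 1.257, -0.02], TCP at [0.174, 0.548, 0.245] pointing down, gripper open.
Joint ranges: [-3.11, 3.11], [-0.84, 2.01], [0.21, 2.61], [-1.34, 4.49], [0.05, 2.63], [-2.56, 2.56]. Speed limits (rad/s): [2.57, 2.57, 3.14, 3.14, 3.14, 3.14].

## Interface

Orientations are given as a unit quaternion [x, y, z, w].
In Python, from workcell import robot gives the robot as it stands.
- The arm moves only by the tool servo_tool, never from a script. Its argument "increments" is one flat list of numbers, 5 for each row, row after row: the closure, from 0 (fully open) to 1 (shut), then the shift along the world's x, y, z in mm, then the turn about the world's z in degrees. In form: [grip, tx, ty, tz, spin, grip, tx, ty, tz, spin, ...]. A call has 1 to 8 rows; each row shifts and turns the commanded pose from where the row before left it; what a row does not reach is not made up. A row lasts 1/10 s, in which the tool goes at most 50 mm and 8.59 degrees, less where a joint would pass 70% of its speed; a pose out of reach is approached as far as the arm can. A call with a gripper value outside its range is refused whole. The fingers move at their own pace and stop on an object; "grip_force" is the grip in N (left out, the last holds). Time passes only in rows, so rows that do not move let the fingers close. It gives the time, the measured TCP pose, the force, the opening and the grip force at its end, in the units of the state.
- robot.state(): the state, without advancing time (a new reading comes with each control period).
- robot.camera(name): name is "scene" or "top"; returns the picture (400x640x3 uint8, blue, green, red); there is no depth.
- robot.camera_info(name): a dict with "K" (3x3 intrinsics, pixels), "D" ([k1, k2, p1, p2, k3] as OpenCV has them; the pictures are not rectified), "pose" (4x4, takes a point from camera to world coordinates). Camera axes: x right, y up, looking along -z (the intrinsics and any distortion apply to the point x, -y, -z); pixel columns grow to the right and rows downward; lengths in m; the calibration is good to about 2 mm. A picture is of the moment at which its call begins. camera_info takes no time and is no camera call.
- robot.finish_job(): hands the job in; it is judged then, once.
The state is a dict: "time": time; "joints": joint angles; "joint_velocities": joint speeds; "effort": joint torques, N m; "tool_pos": TCP position; "orientation": TCP orientation; "force": force on the tool from outside, world axes, zero at the start; "moment": the same for the moment, N m; "gripper_width": finger opening in m; "grip_force": force on a finger pad.
Only numpy, scipy, OpenCV 4.12 (cv2) and the standard library are available. Lean on these libraries where they do the work, as an engineer would, in place of code of your own. Each camera call takes 0.05 s, during which the arm holds its last target. There are 200 camera calls.

## Working session

There is one attempt and no reset: what is moved stays moved. The work goes in short steps, Python scripts to look and compute and a tool call to move; the robot and the scene stay as the last step left them, time stands still between calls to the robot, and variables do not carry over. Pictures are saved under pics/ and viewed, at most 10 in all, crops included, and the job is handed in when it is done.

Besides the shell and the picture viewer there is one more tool, called by a JSON object that holds its "api" and its "payload". servo_tool: Moves the arm, as the interface text tells. Its arguments: {"type":"object","properties":{"increments":{"type":"array","items":{"type":"number"}},"grip_force":{"type":"number"}},"required":["increments"]}

```bash
mkdir -p pics; python3 - <<'E'
from workcell import robot
import cv2
for n in("scene","top"):
    cv2.imwrite(f"pics/{n}0.png",robot.camera(n)); i=robot.camera_info(n); print(n,i["K"],i["D"],i["pose"])
s=robot.state();print(s["time"],s["tool_pos"],s["orientation"],s["gripper_width"])
E
```

```text
scene [[469.16639781   0.         327.0650926 ]
 [  0.         469.16639781 202.10499397]
 [  0.           0.           1.        ]] [-0.09744567  0.          0.          0.          0.        ] [[-0.3091249  -0.68768592  0.65690933  1.15422955]
 [ 0.95100815 -0.21987302  0.21734616  0.24265834]
 [-0.00502925  0.69191324  0.72196314  0.92158698]
 [ 0.          0.          0.          1.        ]]
top [[509.22497152   0.         317.41040039]
 [  0.         509.22497152 195.83516446]
 [  0.           0.           1.        ]] [0.02670517 0.         0.         0.         0.        ] [[ 0.08432039  0.77942186 -0.62079919 -0.29262713]
 [-0.99639753  0.07161625 -0.04542107 -0.02013077]
 [ 0.00905714  0.6223927   0.78265273  1.08113115]
 [ 0.          0.          0.          1.        ]]
0.1 [0.17408374 0.5476095  0.24456339] [ 1.53288858e-01  9.88181108e-01 -7.78327184e-04 -1.30582779e-04] 0.08543313225894432
```

View pics/scene0.png

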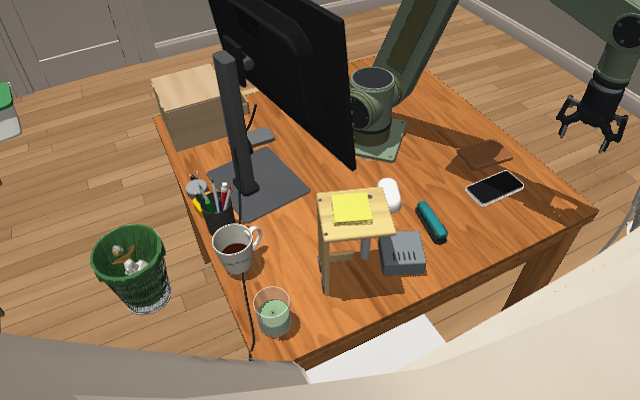

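View pics/top0.png

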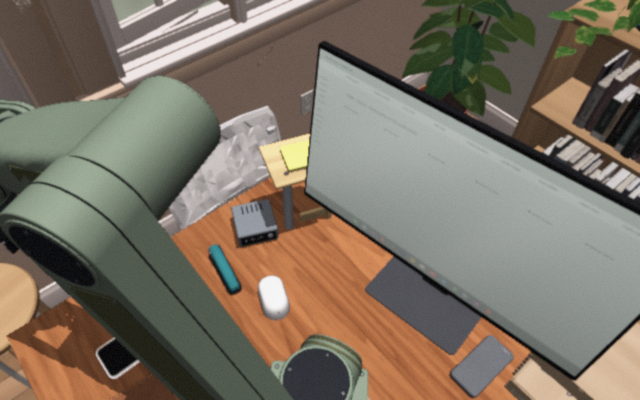

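```bash
python3 - <<'E'
import cv2
a=cv2.imread("pics/scene0.png")[175:305,305:465];cv2.imwrite("pics/s1.png",cv2.resize(a,None,fx=4.5,fy=4.5,interpolation=2))
a=cv2.imread("pics/top0.png")[120:260,170:340];cv2.imwrite("pics/t1.png",cv2.resize(a,None,fx=4,fy=4,interpolation=2))
E
```

```text
(no output)
```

View pics/s1.png

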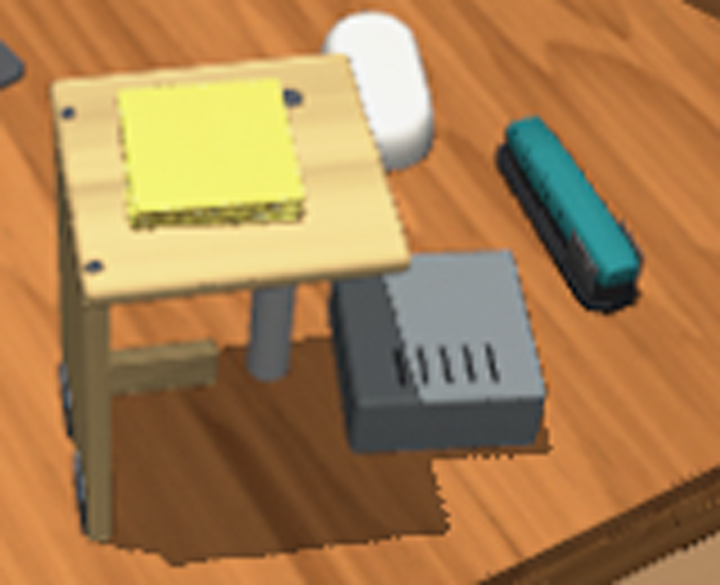

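View pics/t1.png

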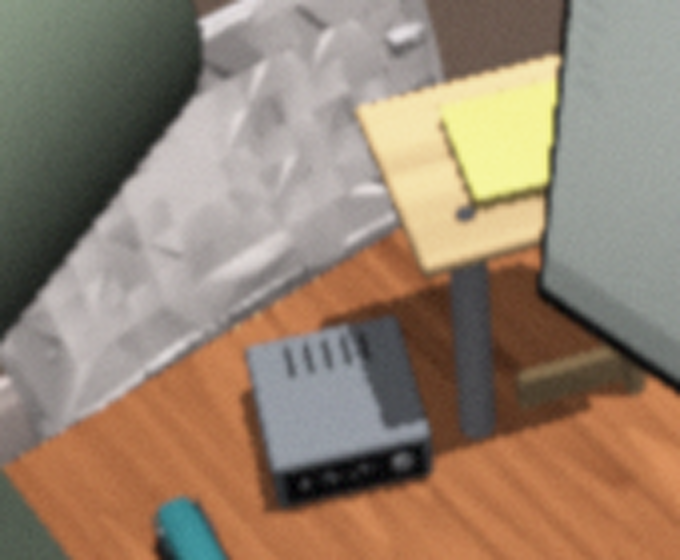

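```bash
cat > h.py <<'E'
from workcell import robot
import numpy as np,cv2
from scipy.optimize import least_squares
I={n:robot.camera_info(n) for n in("scene","top")}
def proj(n,P):
    i=I[n];T=np.linalg.inv(np.array(i["pose"]));c=np.atleast_2d(P)@T[:3,:3].T+T[:3,3]
    return cv2.projectPoints((c*[1,-1,-1]).reshape(-1,1,3),np.zeros(3),np.zeros(3),np.array(i["K"]),np.array(i["D"]))[0][:,0]
def w(p,P):
    c,s=np.cos(p[2]),np.sin(p[2]);P=np.atleast_2d(np.array(P,float))
    return np.c_[p[0]+c*P[:,0]-s*P[:,1],p[1]+s*P[:,0]+c*P[:,1],P[:,2]]
def fit(obs,p0,freez=False):
    # obs: (cam, model pt, px)
    f=lambda p:np.concatenate([(proj(n,w(p,np.array(P)+([0,0,p[3]] if len(p)>3 else 0)))[0]-u) for n,P,u in obs])
    r=least_squares(f,p0,loss="soft_l1");return r.x,f(r.x).reshape(-1,2).round(1)
S=lambda x,y:np.array([305+(x+.5)/4.5-.5,175+(y+.5)/4.5-.5])
T=lambda x,y:np.array([170+(x+.5)/4-.5,120+(y+.5)/4-.5])
E
python3 - <<'E'
from h import *
r=[("scene",[.112,-.03,.207],S(52,83)),("scene",[-.035,-.03,.207],S(347,56)),("scene",[-.035,.105,.207],S(410,264)),("scene",[.112,.105,.207],S(91,295)),
("scene",[0,0,0],S(268,372)),("top",[0,0,0],T(477,431)),("top",[-.035,.105,.207],T(357,106)),("top",[-.035,-.03,.207],T(424,263))]
R,e=fit(r,[.5,.4,-1.1]);print("riser",R,e.tolist())
print(fit(r,[.5,.4,-1.1,0])[0])
# computer: x front->rear, yaw=riser+1.57 ; x dir = world +x-ish (riser left); y left = world +y... 
h=.05;k=.05
c=[("scene",[-h,-k*-1*-1,.05] if 0 else [-h,h,.05],S(513,252)),("scene",[h,h,.05],S(545,397)),("scene",[h,-h,.05],S(357,398)),("scene",[h,-h,.0],S(357,451)),("scene",[h,h,0],S(541,442)),
("top",[h,h,.05],T(247,348)),("top",[h,-h,.05],T(390,318)),("top",[-h,-h,.05],T(430,437)),("top",[-h,h,.05],T(277,474)),("top",[-h,-h,0],T(429,474)),("top",[-h,h,0],T(283,506))]
C,e=fit(c,[.5,.5,.4]);print("comp",C,e.tolist())
print(fit(c,[.5,.5,.4,0])[0])
d=C[:2]-R[:2];cc,s=np.cos(R[2]),np.sin(R[2]);print("comp in riser",cc*d[0]+s*d[1],-s*d[0]+cc*d[1],C[2]-R[2])
print("bay",w(R,[.05,.062,0]))
E
```

```text
riser [ 0.46307467  0.10819598 -1.12331018] [[-1.0, -0.6], [0.3, -1.1], [0.8, -0.4], [-1.7, 0.7], [-0.2, -1.0], [0.0, -2.7], [-1.2, -1.4], [-0.5, 0.3]]
[ 0.46119801  0.10798958 -1.13084865 -0.00382588]
comp [0.44240096 0.19343991 0.37259609] [[0.2, -2.2], [1.3, -1.5], [0.2, 0.6], [-1.6, 1.4], [-1.0, 1.0], [-1.5, -0.2], [1.2, -1.3], [0.4, -0.4], [-1.5, -0.2], [1.7, 1.7], [-0.8, 3.0]]
[4.42376102e-01 1.93428630e-01 3.72690527e-01 1.17439216e-04]
comp in riser -0.08579614313438741 0.018246962217109353 1.495906260455132
bay [[0.54060504 0.08994653 0.        ]]
```

```bash
cat >> h.py <<'E'
def tri(us,ut):
    f=lambda P:np.concatenate([proj("scene",P)[0]-us,proj("top",P)[0]-ut])
    r=least_squares(f,[.4,.1,.2]);return r.x.round(3),r.fun.round(1)
R=np.array([.463,.108,-1.123])
def toR(p):
    d=np.array(p[:2])-R[:2];c,s=np.cos(R[2]),np.sin(R[2]);return (np.array([c*d[0]+s*d[1],-s*d[0]+c*d[1]])*1000).round(0)
E
python3 - <<'E'
from h import *
p,_=tri([354,168],[305,189]);print("monitor low corner",p,_,toR(p))
# back-projection of pixels on tool axis height
for z in (.245,.25,.28,.31,.34,.37,.4,.45): print(z,proj("scene",[.174,.5476,z])[0].round(0))
# stapler ends at z~.03
def at(n,u,z):
    return least_squares(lambda q:proj(n,[q[0],q[1],z])[0]-u,[.4,.2]).x
for q in ((525,122),(635,265),(600,305)): a=at("scene",S(*q),.035);print("stapler",a,toR(a))
for q in ((120,92),(283,80),(302,205),(130,212)): a=at("scene",S(*q),.22);print("note",toR(a))
a=cv2.imread("pics/scene0.png")[0:165,520:640];cv2.imwrite("pics/g.png",cv2.resize(a,None,fx=3.6,fy=3.6,interpolation=2))
E
```

```text
monitor low corner [0.403 0.058 0.225] [ 0.1  0.   0.1 -0. ] [ 19. -76.]
0.245 [581. 143.]
0.25 [582. 141.]
0.28 [587. 131.]
0.31 [591. 121.]
0.34 [596. 110.]
0.37 [602.  98.]
0.4 [607.  86.]
0.45 [616.  66.]
stapler [0.27085297 0.21099968] [-176. -129.]
stapler [0.36042615 0.28829045] [-207.  -14.]
stapler [0.39439506 0.27415719] [-179.   10.]
note [80. -5.]
note [ 3. -2.]
note [10. 76.]
note [86. 70.]
```

View pics/g.png

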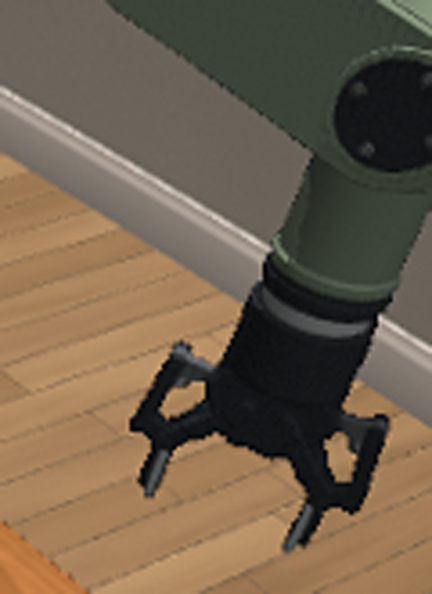

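{"api": "servo_tool", "payload": {"increments": [0,30,-29,0,5.4,0,30,-29,0,5.4,0,30,-29,0,5.4,0,30,-29,0,5.4,0,30,-29,0,5.4,0,30,-29,0,5.4,0,32,-30,0,5.4,0,31,-30,0,5.4]}}

```text
time: 0.9
tool_pos: [0.4181, 0.3125, 0.245]
orientation: [-0.223, 0.975, -0.0, -0.0]
force: [0.1, 1.3, -0.2]
gripper_width: 0.0852
grip_force: 0.0
```

```bash
cat >> h.py <<'E'
def rep(s=None):
    s=s or robot.state();q=s["orientation"];from_=2*np.degrees(np.arctan2(q[1],q[0]))-90
    n=(from_-np.degrees(R[2])+90)%180-90
    print(round(s["time"],2),np.round(s["tool_pos"],4),"riser",toR(s["tool_pos"]),"y-axis rel riser x deg",round(n,1),"F",np.round(s["force"],1),"j",np.round(s["joints"],2))
def at(n,u,z):
    return least_squares(lambda q:proj(n,[q[0],q[1],z])[0]-u,[.4,.2]).x
E
python3 - <<'E'
from h import *
rep()
for u in ((430,285),(540,236),(300,340)): a=at("scene",np.array(u),0.);print("edge",a,toR(a))
E
```

```text
0.9 [0.4181 0.3125 0.245 ] riser [-204.   48.] y-axis rel riser x deg 0.1 F [ 0.1  1.3 -0.2] j [ 0.62  0.24  1.68  0.    1.22 -1.4 ]
edge [0.49779803 0.27762802] [-138.  105.]
edge [0.26338415 0.52790297] [-465.    2.]
edge [0.72172396 0.03634293] [177. 202.]
```

{"api": "servo_tool", "payload": {"increments": [0,0,0,-40,0,0,0,0,-40,0,0,0,0,-40,0,0,0,0,-40,0,0,0,0,-35,0,0,0,0,-20,0,0,0,0,-14,0,0,0,0,0,0]}}

```text
time: 1.7
tool_pos: [0.4158, 0.313, 0.0142]
orientation: [-0.221, 0.975, -0.001, -0.002]
force: [-0.6, 0.3, -0.5]
gripper_width: 0.0853
grip_force: 0.0
```

```bash
python3 - <<'E'
from h import *
rep()
a=robot.camera("scene")[175:305,305:485];cv2.imwrite("pics/s2.png",cv2.resize(a,None,fx=4.4,fy=4.4,interpolation=2))
E
```

```text
1.7 [0.4158 0.313  0.0142] riser [-205.   46.] y-axis rel riser x deg -0.1 F [-0.6  0.3 -0.5] j [ 0.62  0.5   1.97  0.    0.68 -1.39]
```

View pics/s2.png

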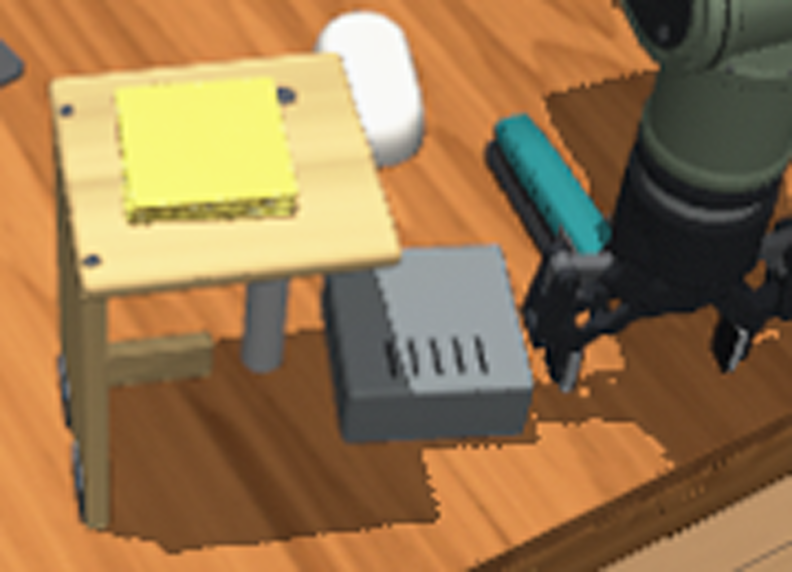

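{"api": "servo_tool", "payload": {"increments": [0,4.3,-9,0,0,0,4.3,-9,0,0,0,4.3,-9,0,0,0,4.3,-9,0,0,0,4.3,-9,0,0]}}

```text
time: 2.25
tool_pos: [0.4443, 0.2756, 0.0187]
orientation: [-0.219, 0.976, 0.006, 0.008]
force: [1.7, 49.1, -2.6]
gripper_width: 0.0856
grip_force: 23.9
```

```bash
python3 - <<'E'
from h import *
rep()
E
```

```text
2.25 [0.4443 0.2756 0.0187] riser [-159.   56.] y-axis rel riser x deg -0.3 F [ 1.7 49.1 -2.6] j [ 0.53  0.48  1.98  0.01  0.66 -1.49]
```

```bash
python3 - <<'E'
from h import *
a=robot.camera("scene")[175:305,305:485];cv2.imwrite("pics/s3.png",cv2.resize(a,None,fx=4.4,fy=4.4,interpolation=2));rep()
E
```

```text
2.3 [0.4464 0.2759 0.0193] riser [-159.   58.] y-axis rel riser x deg -0.3 F [ 3.2 27.7 -2.9] j [ 0.53  0.48  1.98  0.01  0.65 -1.49]
```

View pics/s3.png

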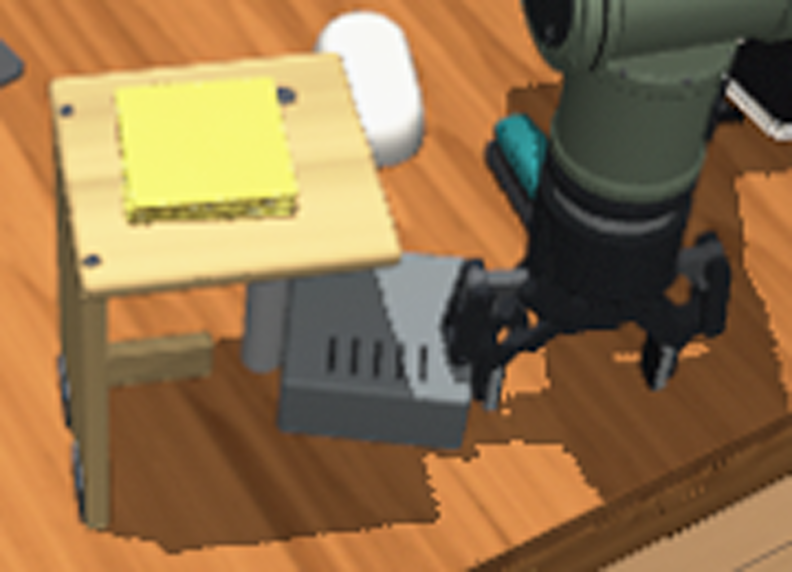

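{"api": "servo_tool", "payload": {"increments": [0,-1.2,5,0,0,0,-1.2,5,0,0,0,10,2.5,0,-6,0,11,2.6,0,-6,0,10,2.5,0,0,0,0,0,0,0]}}

```text
time: 2.9
tool_pos: [0.4686, 0.2863, 0.0164]
orientation: [-0.119, 0.993, 0.0, 0.0]
force: [0.2, 0.8, 0.2]
gripper_width: 0.0851
grip_force: 0.0
```

```bash
python3 - <<'E'
from h import *
rep()
a=robot.camera("scene")[175:305,305:485];cv2.imwrite("pics/s4.png",cv2.resize(a,None,fx=4.4,fy=4.4,interpolation=2))
E
```

```text
2.9 [0.4686 0.2863 0.0164] riser [-158.   82.] y-axis rel riser x deg -12.0 F [0.2 0.8 0.2] j [ 0.53  0.52  1.91 -0.    0.71 -1.28]
```

View pics/s4.png

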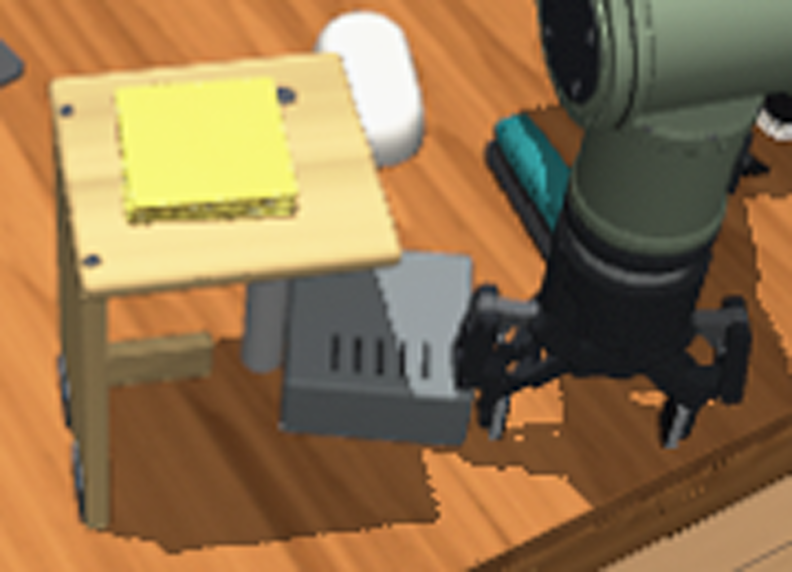

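```bash
cat >> h.py <<'E'
S4=lambda x,y:np.array([305+(x+.5)/4.4-.5,175+(y+.5)/4.4-.5])
h=.05
def comp(obs):
    C,e=fit(obs,[.45,.17,.2]);th=np.degrees(R[2]+np.pi/2-C[2]);print("comp riser",toR(C),"theta",th.round(1),e.tolist());return C
E
python3 - <<'E'
from h import *
comp([("scene",[-h,h,.05],S4(471,256)),("scene",[h,h,.05],S4(473,399)),("scene",[h,h,0],S4(465,446)),("scene",[h,-h,.05],S4(284,387)),("scene",[h,-h,0],S4(281,431))])
E
```

```text
comp riser [-60.  17.] theta 13.5 [[0.2, -1.1], [0.7, -0.4], [-0.2, 1.5], [-0.0, -0.9], [-0.6, 1.6]]
```

```bash
python3 - <<'E'
from h import *
c0=None
for a in (13.5,20,25,30,35,40,45,50,55,60,65,70):
    t=np.radians(a);r=[-.169*np.cos(t)+.045*np.sin(t),.169*np.sin(t)+.045*np.cos(t),0];p=w(R,r)[0]*1000
    print(a,p.round(1),None if c0 is None else (p-c0).round(1)); c0=p
E
```

```text
13.5 [471.4 282.7   0. ] None
20 [491.1 280.6   0. ] [19.7 -2.1  0. ]
25 [506.1 277.5   0. ] [14.9 -3.1  0. ]
30 [520.7 273.1   0. ] [14.6 -4.4  0. ]
35 [534.8 267.5   0. ] [14.2 -5.7  0. ]
40 [548.5 260.6   0. ] [13.6 -6.9  0. ]
45 [561.4 252.6   0. ] [13. -8.  0.]
50 [573.7 243.4   0. ] [12.2 -9.1  0. ]
55 [585.  233.3   0. ] [ 11.4 -10.2   0. ]
60 [595.5 222.2   0. ] [ 10.5 -11.1   0. ]
65 [604.9 210.2   0. ] [  9.4 -12.    0. ]
70 [613.3 197.4   0. ] [  8.4 -12.8   0. ]
```

{"api": "servo_tool", "payload": {"increments": [0,1,-4,0,-1,0,7,-1,0,-2.4,0,7.5,-1.2,0,-2.4,0,7.5,-1.5,0,-2.4,0,7.4,-1.6,0,-2.4,0,7.3,-1.8,0,-2.4,0,7.3,-2.2,0,-2.5,0,7.2,-2.2,0,-2.5]}}

```text
time: 3.75
tool_pos: [0.5189, 0.2711, 0.0162]
orientation: [0.04, 0.999, 0.0, -0.001]
force: [-1.4, 2.4, -0.4]
gripper_width: 0.0855
grip_force: 1.0
```

```bash
python3 - <<'E'
from h import *
rep()
E
```

```text
3.75 [0.5189 0.2711 0.0162] riser [-123.  121.] y-axis rel riser x deg -30.2 F [-1.4  2.4 -0.4] j [ 0.46  0.56  1.82  0.    0.76 -1.03]
```

{"api": "servo_tool", "payload": {"increments": [0,6.8,-3.2,0,-2.5,0,6.8,-3.3,0,-2.5,0,6.6,-3.6,0,-2.5,0,6.5,-3.8,0,-2.5,0,6.3,-4.2,0,-2.5,0,6.2,-4.4,0,-2.5,0,6,-4.7,0,-2.5,0,6,-4.9,0,-2.5]}}

```text
time: 4.55
tool_pos: [0.5709, 0.2393, 0.0163]
orientation: [0.213, 0.977, 0.001, 0.0]
force: [1.1, 3.3, -0.5]
gripper_width: 0.0851
grip_force: 1.5
```

```bash
python3 - <<'E'
from h import *
rep()
a=robot.camera("scene")[175:305,305:485];cv2.imwrite("pics/s5.png",cv2.resize(a,None,fx=4.4,fy=4.4,interpolation=2))
E
```

```text
4.55 [0.5709 0.2393 0.0163] riser [-72. 154.] y-axis rel riser x deg -50.2 F [ 1.1  3.3 -0.5] j [ 0.38  0.6   1.73  0.    0.8  -0.77]
```

View pics/s5.png

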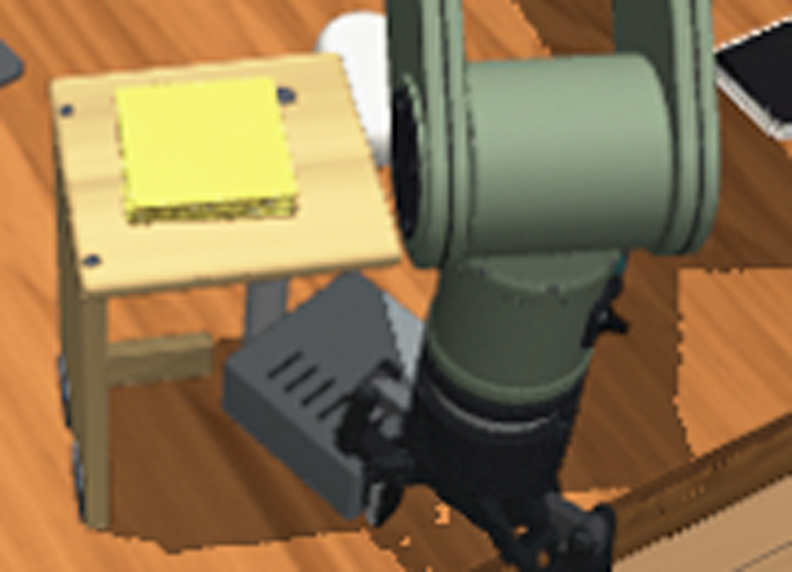

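{"api": "servo_tool", "payload": {"increments": [0,5.7,-5.2,0,-2.5,0,5.5,-5.4,0,-2.5,0,5.3,-5.7,0,-2.5,0,5,-5.9,0,-2.5,0,4.7,-6.1,0,-2.5,0,4.5,-6.3,0,-2.5]}}

```text
time: 5.2
tool_pos: [0.601, 0.2045, 0.0162]
orientation: [0.338, 0.941, 0.0, -0.0]
force: [0.7, 2.3, -0.4]
gripper_width: 0.0856
grip_force: 1.1
```

```bash
python3 - <<'E'
from h import *
rep()
cv2.imwrite("pics/s6.png",robot.camera("scene"));cv2.imwrite("pics/t6.png",robot.camera("top"))
E
```

```text
5.2 [0.601  0.2045 0.0162] riser [-27. 166.] y-axis rel riser x deg -65.2 F [ 0.7  2.3 -0.4] j [ 0.31  0.62  1.69  0.    0.83 -0.57]
```

{"api": "servo_tool", "payload": {"increments": [0,8,10,0,0,0,8,10,0,0,0,-14,15,0,8.2,0,-15,16,0,8.2,0,-15,16,0,8.2,0,-15,16,0,8.2,0,-15,16,0,8.2,0,-14,14,0,8.2]}}

```text
time: 6.1
tool_pos: [0.5288, 0.3193, 0.0163]
orientation: [-0.089, 0.996, 0.0, -0.0]
force: [-0.1, 0.5, 0.1]
gripper_width: 0.0848
grip_force: 0.0
```

{"api": "servo_tool", "payload": {"increments": [0,-15,-7,0,8,0,-15,-7,0,8,0,-15,-7,0,0,0,-14,-7,0,0,0,0,0,0,0]}}

```text
time: 6.6
tool_pos: [0.4685, 0.2894, 0.0161]
orientation: [-0.224, 0.975, -0.0, -0.001]
force: [-0.2, -0.3, -0.6]
gripper_width: 0.0851
grip_force: 0.0
```

```bash
python3 - <<'E'
from h import *
rep()
a=robot.camera("scene");b=robot.camera("top");cv2.imwrite("pics/s7f.png",a);cv2.imwrite("pics/t7f.png",b)
# gray computer mask in scene, coarse ascii free: count & extremes
hsv=cv2.cvtColor(a,cv2.COLOR_BGR2HSV);m=((hsv[...,1]<70)&(hsv[...,2]>40)&(hsv[...,2]<190)).astype(np.uint8);m[:235]=0;m[305:]=0;m[:,:325]=0;m[:,430:]=0
n,l,st,ce=cv2.connectedComponentsWithStats(m)
for i in range(1,n):
    if st[i,4]>40:
        c=cv2.findContours((l==i).astype(np.uint8),0,2)[0][0];print(st[i],cv2.approxPolyDP(c,2,True)[:,0].tolist())
E
```

```text
6.6 [0.4685 0.2894 0.0161] riser [-161.   83.] y-axis rel riser x deg 0.2 F [-0.2 -0.3 -0.6] j [ 0.53  0.53  1.9   0.    0.72 -1.49]
[ 352  238   57   57 2109] [[361, 240], [361, 250], [352, 254], [352, 264], [370, 294], [406, 281], [408, 269], [389, 241], [370, 247], [369, 238]]
[413 245  17  13 125] [[415, 246], [414, 256], [416, 252], [421, 252], [421, 257], [428, 255], [426, 252], [429, 251], [429, 247]]
```

```bash
python3 - <<'E'
from h import *
o=lambda x,y,z,u,v:("scene",[x*h,y*h,z],np.array([u,v],float))
C=comp([o(1,-1,.05,352,253.5),o(1,-1,0,352,265),o(1,1,0,370,294.5),o(-1,1,0,406.5,281.5),o(-1,1,.05,408.5,269)])
for x,y in((1,1),(1,-1),(-1,1),(-1,-1)):print(x,y,toR(w(C,[x*h,y*h,0])[0]),proj("scene",w(C,[x*h,y*h,.05])))
E
```

```text
comp riser [-26.  54.] theta 73.4 [[-0.8, -1.6], [-1.5, -0.4], [-0.2, 2.3], [1.0, 0.0], [1.7, 0.0]]
1 1 [  8. 116.] [[371.26121504 284.53452891]]
1 -1 [37. 20.] [[351.22604973 251.88588074]]
-1 1 [-88.  88.] [[410.16828089 269.04109951]]
-1 -1 [-59.  -8.] [[388.58035988 238.09281465]]
```

{"api": "servo_tool", "payload": {"increments": [0,3.5,-7.2,0,0,0,3.5,-7.2,0,0,0,2.6,-5.4,0,0,0,2.6,-5.4,0,0,0,2.6,-5.4,0,0,0,2.6,-5.4,0,0,0,2.6,-5.4,0,0,0,2.6,-5.4,0,0]}}

```text
time: 7.5
tool_pos: [0.4958, 0.2442, 0.0171]
orientation: [-0.222, 0.975, 0.002, 0.003]
force: [0.9, 8.3, 0.7]
gripper_width: 0.0853
grip_force: 3.9
```

```bash
cat >> h.py <<'E'
def poly():
    a=robot.camera("scene");hsv=cv2.cvtColor(a,cv2.COLOR_BGR2HSV);m=((hsv[...,1]<70)&(hsv[...,2]>40)&(hsv[...,2]<190)).astype(np.uint8);m[:235]=0;m[305:]=0;m[:,:325]=0;m[:,430:]=0
    n,l,st,ce=cv2.connectedComponentsWithStats(m)
    for i in range(1,n):
        if st[i,4]>150:
            c=cv2.findContours((l==i).astype(np.uint8),0,2)[0][0];print(cv2.approxPolyDP(c,2,True)[:,0].tolist())
    return a
o=lambda x,y,z,u,v:("scene",[x*h,y*h,z],np.array([u,v],float))
E
python3 - <<'E'
from h import *
rep();poly()
E
```

```text
7.5 [0.4958 0.2442 0.0171] riser [-109.   89.] y-axis rel riser x deg 0.1 F [0.9 8.3 0.7] j [ 0.44  0.52  1.9   0.    0.71 -1.59]
[[347, 251], [352, 293], [393, 290], [394, 282], [400, 281], [401, 273], [397, 280], [394, 273], [388, 271], [386, 263], [390, 253], [387, 247], [370, 248], [368, 238], [361, 240], [359, 249]]
```

{"api": "servo_tool", "payload": {"increments": [0,1.5,-5.4,0,0,0,1.5,-5.4,0,0,0,1.5,-5.4,0,0,0,1.5,-5.4,0,0,0,1.5,-5.4,0,0]}}

```text
time: 8.05
tool_pos: [0.506, 0.2191, 0.0181]
orientation: [-0.223, 0.975, 0.002, 0.006]
force: [4.3, 15.0, 0.8]
gripper_width: 0.0852
grip_force: 5.9
```

```bash
python3 - <<'E'
from h import *
rep();poly()
E
```

```text
8.05 [0.506  0.2191 0.0181] riser [-82.  87.] y-axis rel riser x deg 0.1 F [ 4.3 15.   0.8] j [ 0.39  0.52  1.91  0.    0.7  -1.64]
[[369, 238], [361, 240], [359, 249], [335, 253], [341, 295], [381, 291], [383, 281], [388, 282], [389, 274], [386, 275], [385, 281], [383, 274], [376, 272], [374, 263], [378, 252], [375, 247], [369, 247]]
```

```bash
python3 - <<'E'
from h import *
C=comp([o(1,1,0,341,295.5),o(-1,1,0,381.5,291.5),o(1,-1,.05,335,252.5)])
for x,y in((1,1),(1,-1),(-1,1),(-1,-1)):print(x,y,toR(w(C,[x*h,y*h,0])[0]),proj("scene",w(C,[x*h,y*h,.05])).round(0))
E
```

```text
comp riser [24. 57.] theta 90.4 [[-0.6, 1.0], [1.8, 0.1], [-0.4, -3.7]]
1 1 [ 74. 106.] [[341. 284.]]
1 -1 [74.  6.] [[335. 249.]]
-1 1 [-26. 107.] [[385. 279.]]
-1 -1 [-26.   7.] [[376. 244.]]
```

{"api": "servo_tool", "payload": {"increments": [0,-5,11,0,0,0,-6,12,0,0,0,10,5,0,-8.5,0,10,5,0,-8.5,0,10,5,0,-8.5,0,10,5,0,-8.5,0,10,5,0,-8.5,0,7,2,0,-8.5]}}

```text
time: 8.9
tool_pos: [0.5463, 0.2664, 0.0159]
orientation: [0.221, 0.975, -0.0, -0.0]
force: [-0.1, -0.3, 0.1]
gripper_width: 0.0853
grip_force: 0.0
```

{"api": "servo_tool", "payload": {"increments": [0,0,0,0,-8.5,0,0,0,0,-8.5,0,0,0,0,0]}}

```text
time: 9.2
tool_pos: [0.5456, 0.2659, 0.0158]
orientation: [0.36, 0.933, -0.001, -0.001]
force: [-0.2, 0.5, -0.1]
gripper_width: 0.0853
grip_force: 0.0
```

```bash
python3 - <<'E'
from h import *
rep();poly()
E
```

```text
9.2 [0.5456 0.2659 0.0158] riser [-107.  143.] y-axis rel riser x deg -67.8 F [-0.2  0.5 -0.1] j [ 0.43  0.59  1.76 -0.    0.79 -0.4 ]
[[421, 235], [418, 247], [429, 258], [429, 235]]
[[369, 238], [361, 240], [360, 249], [335, 252], [340, 295], [381, 291], [383, 278], [376, 249], [369, 247]]
```

{"api": "servo_tool", "payload": {"increments": [0,8,-2,0,0,0,8,-6,0,0,0,4.3,-9,0,0,0,4.3,-9,0,0,0,3.5,-7.2,0,0,0,2.2,-4.5,0,0,0,2.2,-4.5,0,0,0,0,0,0,0]}}

```text
time: 10.05
tool_pos: [0.5792, 0.2228, 0.0164]
orientation: [0.361, 0.933, 0.0, 0.0]
force: [-0.3, -0.6, 0.3]
gripper_width: 0.0854
grip_force: 0.0
```

```bash
python3 - <<'E'
from h import *
rep();poly()
E
```

```text
10.05 [0.5792 0.2228 0.0164] riser [-53. 154.] y-axis rel riser x deg -67.9 F [-0.3 -0.6  0.3] j [ 0.35  0.6   1.73 -0.    0.81 -0.48]
[[395, 235], [392, 253], [397, 262], [406, 267], [416, 268], [428, 261], [429, 256], [426, 254], [429, 235]]
[[369, 238], [361, 240], [360, 249], [335, 252], [340, 295], [381, 291], [384, 279], [379, 272], [380, 264], [376, 249], [369, 247]]
```

{"api": "servo_tool", "payload": {"increments": [0,-4.5,-2.2,0,0,0,1.3,-2.7,0,0,0,1.3,-2.7,0,0,0,1.3,-2.7,0,0,0,1.3,-2.7,0,0,0,0,0,0,0]}}

```text
time: 10.7
tool_pos: [0.5818, 0.2123, 0.0171]
orientation: [0.361, 0.933, 0.003, 0.002]
force: [2.3, 5.9, -0.3]
gripper_width: 0.0854
grip_force: 2.4
```

```bash
python3 - <<'E'
from h import *
rep();poly()
E
```

```text
10.7 [0.5818 0.2123 0.0171] riser [-43. 152.] y-axis rel riser x deg -67.9 F [ 2.3  5.9 -0.3] j [ 0.33  0.6   1.74  0.    0.8  -0.5 ]
[[390, 235], [387, 255], [391, 261], [408, 267], [418, 264], [423, 259], [424, 252], [421, 255], [420, 251], [429, 235]]
[[369, 238], [361, 240], [359, 251], [335, 252], [336, 295], [378, 294], [382, 281], [374, 271], [377, 255], [375, 250], [368, 249]]
```

{"api": "servo_tool", "payload": {"increments": [0,-2.2,4.5,0,0,0,-2.2,4.5,0,0,0,-2.7,-1.3,0,8.5,0,1.3,-2.7,0,0,0,1.3,-2.7,0,0,0,1.3,-2.7,0,0,0,1.3,-2.7,0,0,0,1.3,-2.7,0,0]}}

```text
time: 11.55
tool_pos: [0.5841, 0.2091, 0.0183]
orientation: [0.293, 0.956, 0.006, 0.005]
force: [6.4, 18.2, 0.8]
gripper_width: 0.0851
grip_force: 7.5
```

```bash
python3 - <<'E'
from h import *
rep();poly()
E
```

```text
11.55 [0.5841 0.2091 0.0183] riser [-39. 153.] y-axis rel riser x deg -59.7 F [ 6.4 18.2  0.8] j [ 0.32  0.6   1.74  0.01  0.79 -0.66]
[[388, 235], [385, 254], [391, 262], [409, 266], [421, 258], [422, 252], [420, 255], [418, 249], [425, 235]]
[[369, 238], [361, 240], [359, 252], [334, 252], [331, 295], [373, 298], [379, 283], [375, 282], [369, 270], [373, 259], [376, 258], [379, 262], [376, 268], [380, 267], [382, 259], [369, 252]]
```

```bash
python3 - <<'E'
from h import *
C=comp([o(1,1,0,331.5,295.8),o(-1,1,0,373.5,298.5)])
for x,y in((1,1),(1,-1),(-1,1),(-1,-1)):print(x,y,toR(w(C,[x*h,y*h,0])[0]),proj("scene",w(C,[x*h,y*h,.05])).round(0))
a=robot.camera("scene")[225:305,315:430];b=robot.camera("top")[120:240,190:360]
a=cv2.resize(a,None,fx=6,fy=6,interpolation=2);cv2.imwrite("pics/s8.png",a);cv2.imwrite("pics/t8.png",b)
E
```

```text
comp riser [37. 63.] theta 102.2 [[-0.9, -0.1], [0.8, 0.0]]
1 1 [ 96. 101.] [[331. 283.]]
1 -1 [75.  3.] [[334. 248.]]
-1 1 [ -1. 122.] [[376. 286.]]
-1 -1 [-23.  24.] [[376. 250.]]
```

View pics/s8.png

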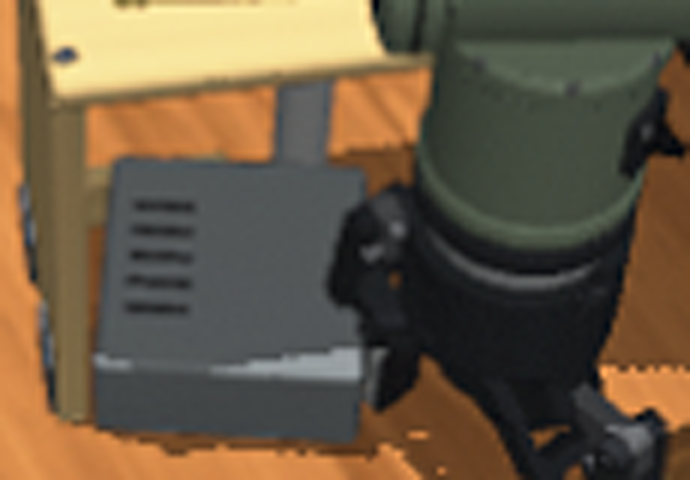

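{"api": "servo_tool", "payload": {"increments": [0,-2.6,5.4,0,0,0,-2.6,5.4,0,0,0,11,5.4,0,5,0,11,5.4,0,5,0,12,5.5,0,0,0,4.3,-9,0,0,0,4.3,-9,0,0,0,0,0,0,0]}}

```text
time: 12.5
tool_pos: [0.6162, 0.2116, 0.016]
orientation: [0.207, 0.978, -0.001, -0.001]
force: [0.4, -0.3, 1.2]
gripper_width: 0.0849
grip_force: 0.0
```

```bash
python3 - <<'E'
from h import *
rep();poly()
E
```

```text
12.5 [0.6162 0.2116 0.016 ] riser [-27. 183.] y-axis rel riser x deg -49.5 F [ 0.4 -0.3  1.2] j [ 0.31  0.64  1.65 -0.    0.85 -0.84]
[[377, 235], [377, 250], [382, 247], [386, 251], [382, 267], [385, 274], [399, 282], [415, 279], [421, 268], [418, 271], [417, 264], [429, 247], [429, 235]]
[[369, 238], [361, 240], [359, 252], [334, 252], [331, 295], [370, 298], [369, 293], [363, 290], [366, 278], [372, 278], [371, 284], [375, 287], [375, 283], [382, 277], [376, 275], [376, 257], [368, 250]]
```

Now press the front‑left corner toward the post with a little inward bias.

{"api": "servo_tool", "payload": {"increments": [0,-3,-2.6,0,0,0,-3,-2.6,0,0,0,-3,-2.6,0,0,0,-3,-2.6,0,0,0,0,0,0,0]}}

```text
time: 13.05
tool_pos: [0.6056, 0.2042, 0.0171]
orientation: [0.206, 0.979, 0.001, 0.002]
force: [3.5, 3.3, -0.2]
gripper_width: 0.0854
grip_force: 1.8
```

```bash
python3 - <<'E'
from h import *
rep();poly()
E
```

```text
13.05 [0.6056 0.2042 0.0171] riser [-25. 170.] y-axis rel riser x deg -49.4 F [ 3.5  3.3 -0.2] j [ 0.31  0.62  1.68  0.    0.83 -0.85]
[[372, 237], [375, 243], [379, 237], [380, 243], [383, 243], [381, 266], [387, 272], [398, 276], [414, 271], [418, 262], [413, 263], [415, 255], [424, 241], [429, 242], [429, 235]]
[[369, 238], [361, 240], [359, 252], [334, 252], [332, 295], [368, 297], [371, 302], [372, 293], [369, 295], [367, 288], [361, 284], [365, 271], [366, 274], [371, 273], [368, 278], [371, 278], [373, 283], [377, 276], [375, 254], [368, 250]]
```

{"api": "servo_tool", "payload": {"increments": [0,-3,-2.6,0,0,0,-3,-2.6,0,0,0,-3,-2.6,0,0,0,-3,-2.4,0,0,0,0,0,0,0]}}

```text
time: 13.6
tool_pos: [0.6011, 0.1997, 0.0205]
orientation: [0.206, 0.978, 0.008, 0.009]
force: [9.3, 13.3, 0.5]
gripper_width: 0.0851
grip_force: 6.3
```

```bash
python3 - <<'E'
from h import *
rep();poly()
E
```

```text
13.6 [0.6011 0.1997 0.0205] riser [-23. 164.] y-axis rel riser x deg -49.4 F [ 9.3 13.3  0.5] j [ 0.3   0.61  1.71  0.01  0.8  -0.86]
[[377, 235], [381, 237], [378, 258], [384, 266], [392, 270], [404, 270], [413, 264], [415, 256], [412, 259], [411, 252], [420, 235]]
[[369, 238], [361, 240], [359, 251], [334, 251], [335, 295], [367, 295], [369, 299], [371, 290], [367, 294], [366, 285], [359, 280], [363, 268], [370, 270], [367, 275], [371, 275], [371, 280], [374, 278], [375, 252], [368, 248]]
```

{"api": "servo_tool", "payload": {"increments": [0,-3,-1.4,0,0,0,-3,-1.4,0,0,0,-3,-1.4,0,0,0,0,0,0,0]}}

```text
time: 14.05
tool_pos: [0.5959, 0.1991, 0.022]
orientation: [0.207, 0.978, 0.012, 0.013]
force: [18.0, 30.8, 1.1]
gripper_width: 0.0851
grip_force: 14.1
```

```bash
python3 - <<'E'
from h import *
rep();poly()
E
```

```text
14.05 [0.5959 0.1991 0.022 ] riser [-25. 159.] y-axis rel riser x deg -49.6 F [18.  30.8  1.1] j [ 0.3   0.59  1.73  0.01  0.78 -0.86]
[[380, 235], [378, 255], [382, 261], [399, 267], [414, 260], [415, 252], [413, 255], [410, 253], [418, 235]]
[[369, 238], [361, 240], [359, 250], [333, 252], [336, 294], [367, 293], [370, 297], [371, 287], [368, 289], [366, 283], [360, 279], [364, 264], [370, 267], [367, 271], [371, 272], [370, 276], [374, 276], [376, 256], [374, 249], [369, 248]]
```

{"api": "servo_tool", "payload": {"increments": [0,13.5,6.5,0,0,0,13.5,6.5,0,0,0,-13,27,0,0,0,-13,27,0,-8.5,0,-8,-4,0,-8.5,0,-8,-4,0,-8.5,0,-8,-4,0,-3,0,0,0,0,0]}}

```text
time: 14.9
tool_pos: [0.5585, 0.243, 0.016]
orientation: [0.44, 0.898, -0.001, -0.001]
force: [0.2, 0.2, -0.2]
gripper_width: 0.0853
grip_force: 0.0
```

```bash
python3 - <<'E'
from h import *
rep();poly()
E
```

```text
14.9 [0.5585 0.243  0.016 ] riser [-80. 145.] y-axis rel riser x deg -77.9 F [ 0.2  0.2 -0.2] j [ 0.39  0.59  1.76 -0.    0.8  -0.27]
[[409, 235], [405, 245], [406, 252], [417, 261], [429, 262], [429, 235]]
[[369, 238], [361, 240], [359, 250], [333, 252], [337, 295], [378, 293], [380, 279], [375, 252], [369, 248]]
```

{"api": "servo_tool", "payload": {"increments": [0,8.5,-1.5,0,0,0,5,-6.5,0,0,0,3.5,-7.2,0,0,0,2.2,-4.5,0,0,0,1.7,-3.6,0,0,0,0,0,0,0]}}

```text
time: 15.55
tool_pos: [0.5816, 0.2199, 0.0163]
orientation: [0.441, 0.898, -0.0, -0.0]
force: [0.1, 0.1, -0.7]
gripper_width: 0.0857
grip_force: 0.0
```

```bash
python3 - <<'E'
from h import *
rep();poly()
C=comp([o(1,1,0,337.2,295.3),o(-1,1,0,378.5,293.5),o(1,-1,.05,333.5,251.5)])
E
```

```text
15.55 [0.5816 0.2199 0.0163] riser [-49. 155.] y-axis rel riser x deg -77.9 F [ 0.1  0.1 -0.7] j [ 0.34  0.61  1.73 -0.    0.81 -0.32]
[[393, 235], [391, 257], [397, 264], [412, 269], [422, 266], [427, 261], [428, 255], [424, 255], [429, 245], [429, 235]]
[[369, 238], [361, 240], [359, 250], [333, 252], [337, 295], [378, 293], [380, 279], [375, 252], [369, 248]]
comp riser [30. 58.] theta 93.7 [[-0.7, 1.0], [1.3, 0.1], [-0.2, -3.0]]
```

{"api": "servo_tool", "payload": {"increments": [0,-5.4,-2.6,0,0,0,0.9,-3,0,0,0,0.9,-3,0,0,0,0.9,-3,0,0,0,0.9,-3,0,0,0,0.4,-3.1,0,0]}}

```text
time: 16.2
tool_pos: [0.5813, 0.2045, 0.0168]
orientation: [0.441, 0.897, 0.003, 0.001]
force: [2.8, 9.4, -1.5]
gripper_width: 0.0856
grip_force: 4.0
```

```bash
python3 - <<'E'
from h import *
rep();poly()
E
```

```text
16.2 [0.5813 0.2045 0.0168] riser [-36. 148.] y-axis rel riser x deg -78.0 F [ 2.8  9.4 -1.5] j [ 0.32  0.6   1.74  0.    0.8  -0.34]
[[386, 235], [383, 253], [387, 260], [399, 266], [406, 266], [418, 259], [420, 252], [417, 254], [416, 249], [423, 235]]
[[369, 238], [361, 240], [360, 250], [333, 252], [336, 295], [378, 292], [381, 278], [375, 268], [376, 259], [374, 250], [369, 248]]
```

{"api": "servo_tool", "payload": {"increments": [0,1.3,-2.7,0,0,0,1.3,-2.7,0,0,0,1.3,-2.7,0,0,0,1.3,-2.7,0,0,0,0,0,0,0]}}

```text
time: 16.75
tool_pos: [0.5878, 0.1943, 0.0172]
orientation: [0.441, 0.898, 0.003, 0.002]
force: [3.4, 8.1, -0.7]
gripper_width: 0.0856
grip_force: 3.2
```

```bash
python3 - <<'E'
from h import *
rep();poly()
E
```

```text
16.75 [0.5878 0.1943 0.0172] riser [-24. 150.] y-axis rel riser x deg -78.0 F [ 3.4  8.1 -0.7] j [ 0.3   0.6   1.74  0.    0.8  -0.36]
[[380, 235], [377, 254], [381, 261], [390, 266], [400, 267], [413, 259], [414, 252], [412, 255], [409, 253], [418, 235]]
[[369, 238], [361, 240], [359, 252], [332, 253], [331, 296], [373, 296], [376, 279], [370, 269], [374, 255], [368, 250]]
```

```bash
python3 - <<'E'
from h import *
C=comp([o(1,1,0,331.5,296),o(-1,1,0,373.5,296.3)])
C=comp([o(1,1,0,331.5,296),o(-1,1,0,373.5,296.3),o(1,-1,.05,332.5,252.5)])
E
```

```text
comp riser [40. 60.] theta 98.4 [[-0.8, -0.0], [0.8, -0.0]]
comp riser [38. 61.] theta 99.0 [[-0.3, 0.3], [1.4, 0.6], [-0.6, -4.1]]
```

{"api": "servo_tool", "payload": {"increments": [0,-3.3,6.7,0,0,0,-5,10,0,0,0,12,5.6,0,7,0,12,5.6,0,7,0,10,5,0,7,0,5,-10,0,7,0,3.4,-7,0,0,0,0,0,0,0]}}

```text
time: 17.6
tool_pos: [0.619, 0.2073, 0.0161]
orientation: [0.212, 0.977, -0.0, -0.0]
force: [0.9, -0.0, 0.1]
gripper_width: 0.0852
grip_force: 0.0
```

{"api": "servo_tool", "payload": {"increments": [0,-3.3,-1.8,0,0,0,-3.3,-1.8,0,0,0,-3.3,-1.8,0,0,0,-3.3,-1.8,0,0,0,-3.3,-1.8,0,0,0,-3.3,-1.8,0,0,0,0,0,0,0]}}

```text
time: 18.3
tool_pos: [0.6015, 0.1992, 0.0175]
orientation: [0.21, 0.978, 0.003, 0.003]
force: [3.8, 5.6, 0.1]
gripper_width: 0.0855
grip_force: 2.5
```

```bash
python3 - <<'E'
from h import *
rep();poly()
E
```

```text
18.3 [0.6015 0.1992 0.0175] riser [-22. 164.] y-axis rel riser x deg -49.9 F [3.8 5.6 0.1] j [ 0.3   0.62  1.7   0.    0.82 -0.85]
[[429, 235], [370, 235], [369, 238], [361, 240], [360, 251], [332, 252], [333, 295], [366, 295], [369, 300], [371, 291], [367, 294], [366, 286], [359, 280], [363, 269], [369, 270], [367, 276], [371, 280], [374, 279], [377, 267], [374, 264], [373, 251], [368, 248], [369, 240], [375, 239], [376, 235], [377, 239], [381, 240], [378, 261], [383, 268], [394, 273], [402, 273], [412, 268], [415, 259], [411, 261], [412, 253], [420, 239], [429, 240]]
```

{"api": "servo_tool", "payload": {"increments": [0,-2.7,-1.8,0,0,0,-2.7,-1.8,0,0,0,-2.7,-1.6,0,0,0,0,0,0,0]}}

```text
time: 18.75
tool_pos: [0.5997, 0.1992, 0.0203]
orientation: [0.211, 0.977, 0.009, 0.009]
force: [12.1, 21.5, 0.8]
gripper_width: 0.0854
grip_force: 9.2
```

```bash
python3 - <<'E'
from h import *
rep();poly()
E
```

```text
18.75 [0.5997 0.1992 0.0203] riser [-23. 163.] y-axis rel riser x deg -50.0 F [12.1 21.5  0.8] j [ 0.3   0.6   1.72  0.01  0.8  -0.85]
[[376, 235], [381, 236], [377, 258], [383, 265], [401, 270], [414, 262], [415, 255], [413, 258], [410, 255], [419, 235]]
[[369, 238], [361, 240], [359, 251], [331, 253], [333, 295], [367, 294], [369, 298], [371, 289], [367, 294], [366, 285], [359, 280], [364, 267], [370, 269], [366, 273], [371, 274], [371, 279], [374, 278], [376, 263], [372, 250], [368, 248]]
```

{"api": "servo_tool", "payload": {"increments": [0,13.5,6.5,0,0,0,13.5,6.5,0,0,0,-13,27,0,0,0,-13,27,0,-8.5,0,-8,-4,0,-8.5,0,-8,-4,0,-8.5,0,-5,-2.5,0,-3,0,0,0,0,0]}}

```text
time: 19.6
tool_pos: [0.5702, 0.2482, 0.0163]
orientation: [0.444, 0.896, -0.001, -0.0]
force: [0.5, 0.4, 0.0]
gripper_width: 0.0856
grip_force: 0.0
```

```bash
python3 - <<'E'
from h import *
rep();a=poly();cv2.imwrite("pics/s9.png",a)
E
```

```text
19.6 [0.5702 0.2482 0.0163] riser [-80. 157.] y-axis rel riser x deg -78.4 F [0.5 0.4 0. ] j [ 0.39  0.61  1.72 -0.    0.81 -0.26]
[[404, 235], [409, 236], [410, 241], [407, 252], [401, 257], [403, 258], [406, 253], [413, 263], [429, 267], [429, 235], [412, 235], [411, 238], [410, 235]]
[[369, 238], [361, 240], [359, 251], [331, 253], [335, 296], [375, 294], [377, 280], [373, 251], [368, 248]]
```

{"api": "servo_tool", "payload": {"increments": [0,2.1,-9,0,3,0,2.1,-9,0,3,0,2.1,-9,0,0,0,2.1,-9,0,0,0,1,-2.8,0,0,0,1,-2.8,0,0,0,1,-2.8,0,0]}}

```text
time: 20.35
tool_pos: [0.5829, 0.204, 0.0164]
orientation: [0.397, 0.918, 0.0, 0.0]
force: [-0.2, 0.3, -0.6]
gripper_width: 0.0857
grip_force: 0.0
```

{"api": "servo_tool", "payload": {"increments": [0,1,-2.8,0,0,0,1,-2.8,0,0,0,0,0,0,0]}}

```text
time: 20.65
tool_pos: [0.5871, 0.2006, 0.0172]
orientation: [0.397, 0.918, 0.003, 0.002]
force: [2.2, 5.9, 0.1]
gripper_width: 0.0854
grip_force: 2.5
```

```bash
python3 - <<'E'
from h import *
rep();poly()
E
```

```text
20.65 [0.5871 0.2006 0.0172] riser [-30. 152.] y-axis rel riser x deg -72.5 F [2.2 5.9 0.1] j [ 0.31  0.6   1.73  0.    0.8  -0.45]
[[383, 235], [380, 253], [386, 263], [395, 267], [406, 267], [416, 260], [417, 254], [415, 256], [413, 252], [416, 246], [418, 249], [416, 246], [421, 235]]
[[369, 238], [361, 240], [361, 250], [358, 252], [331, 253], [332, 296], [374, 295], [378, 281], [370, 270], [373, 253], [368, 250]]
```

{"api": "servo_tool", "payload": {"increments": [0,0.4,-3.1,0,0,0,0.4,-3.1,0,0,0,0.4,-3.1,0,0,0,0,0,0,0]}}

```text
time: 21.1
tool_pos: [0.5906, 0.1978, 0.0187]
orientation: [0.4, 0.917, 0.009, 0.002]
force: [2.9, 27.8, 0.8]
gripper_width: 0.0855
grip_force: 12.9
```

```bash
python3 - <<'E'
from h import *
rep();poly()
E
```

```text
21.1 [0.5906 0.1978 0.0187] riser [-26. 154.] y-axis rel riser x deg -72.8 F [ 2.9 27.8  0.8] j [ 0.3   0.6   1.73  0.02  0.79 -0.46]
[[380, 235], [377, 254], [384, 263], [402, 267], [413, 260], [415, 252], [412, 256], [410, 251], [418, 235]]
[[369, 238], [361, 240], [359, 252], [331, 252], [331, 296], [373, 295], [376, 281], [369, 271], [373, 256], [368, 250]]
```

{"api": "servo_tool", "payload": {"increments": [0,-3.3,6.7,0,0,0,-5,10,0,0,0,12,5.6,0,7,0,12,5.6,0,7,0,10,5,0,7,0,5,-10,0,2,0,3.4,-7,0,0,0,0,0,0,0]}}

```text
time: 21.95
tool_pos: [0.6199, 0.204, 0.016]
orientation: [0.207, 0.978, -0.0, -0.0]
force: [-0.4, -0.2, 0.5]
gripper_width: 0.0854
grip_force: 0.0
```

{"api": "servo_tool", "payload": {"increments": [0,-3.3,-1.8,0,0,0,-3.3,-1.8,0,0,0,-3.3,-1.8,0,0,0,-3.3,-1.8,0,0,0,-3.3,-1.8,0,0,0,-3.1,-2.1,0,0,0,-3.1,-2.1,0,0,0,0,0,0,0]}}

```text
time: 22.75
tool_pos: [0.6005, 0.1946, 0.018]
orientation: [0.206, 0.979, 0.003, 0.004]
force: [3.1, 4.4, -1.2]
gripper_width: 0.0854
grip_force: 2.5
```

```bash
python3 - <<'E'
from h import *
rep();poly()
E
```

```text
22.75 [0.6005 0.1946 0.018 ] riser [-19. 161.] y-axis rel riser x deg -49.4 F [ 3.1  4.4 -1.2] j [ 0.29  0.61  1.71  0.    0.81 -0.86]
[[429, 235], [368, 235], [368, 238], [361, 240], [359, 251], [331, 252], [333, 295], [364, 294], [367, 299], [368, 290], [365, 294], [363, 284], [357, 280], [361, 268], [368, 270], [364, 275], [367, 275], [369, 280], [372, 278], [374, 260], [372, 251], [368, 248], [369, 239], [373, 235], [374, 238], [379, 237], [376, 251], [378, 264], [394, 272], [402, 271], [412, 264], [413, 257], [411, 260], [408, 257], [417, 238], [429, 238]]
```

Push 6 mm more until it seats on the post, then retract and measure.

{"api": "servo_tool", "payload": {"increments": [0,-2.7,-1.8,0,0,0,-2.7,-1.8,0,0,0,-1.5,-0.8,0,0,0,0,0,0,0]}}

```text
time: 23.2
tool_pos: [0.5988, 0.1945, 0.0201]
orientation: [0.207, 0.978, 0.009, 0.009]
force: [12.3, 19.8, 0.6]
gripper_width: 0.0852
grip_force: 9.3
```

{"api": "servo_tool", "payload": {"increments": [0,13.5,6.5,0,0,0,13.5,6.5,0,0,0,-13,27,0,0,0,-13,27,0,-8.5,0,-8,-4,0,-8.5,0,-8,-4,0,-6,0,-3,-2,0,0,0,0,0,0,0]}}

```text
time: 24.0
tool_pos: [0.572, 0.2442, 0.0164]
orientation: [0.396, 0.918, -0.0, -0.0]
force: [-0.3, -0.2, -0.7]
gripper_width: 0.0854
grip_force: 0.0
```

```bash
python3 - <<'E'
from h import *
rep();a=poly();cv2.imwrite("pics/s10.png",a);cv2.imwrite("pics/t10.png",robot.camera("top"))
E
```

```text
24.0 [0.572  0.2442 0.0164] riser [-76. 157.] y-axis rel riser x deg -72.3 F [-0.3 -0.2 -0.7] j [ 0.38  0.61  1.73 -0.    0.81 -0.37]
[[410, 235], [397, 265], [400, 264], [404, 253], [412, 264], [429, 267], [429, 235]]
[[369, 238], [361, 240], [360, 250], [331, 252], [334, 296], [375, 293], [377, 280]]
```

```bash
python3 - <<'E'
from h import *
for u in (S(110,536),S4(106,525)): print("panel inner foot",u.round(1),toR(at("scene",u,0.)))
print("rail end low corner",toR(at("scene",S(218,383),0.)), "rail end top",toR(at("scene",S(217,345),.03)))
print("RL",toR(at("scene",np.array([334,296.2]),0.)),"FL",toR(at("scene",np.array([375.5,293.8]),0.)),"RLtop",toR(at("scene",np.array([334,284.]),.05)))
a=cv2.imread("pics/s10.png")
for r in (262,270,278,284,290,294): print(r,a[r,318:346].mean(1).astype(int).tolist())
print([a[:,c].mean(1)[274:306].astype(int).tolist() for c in (345,360)])
E
```

```text
panel inner foot [329.1 293.7] [99. 95.]
panel inner foot [328.7 293.9] [100.  96.]
rail end low corner [28.  7.] rail end top [29.  4.]
RL [ 89. 103.] FL [ -7. 110.] RLtop [ 89. 103.]
262 [96, 79, 104, 80, 81, 83, 92, 98, 96, 97, 94, 83, 58, 59, 84, 86, 87, 79, 65, 64, 61, 62, 61, 62, 55, 46, 49, 59]
270 [150, 114, 39, 66, 82, 81, 89, 98, 96, 97, 96, 90, 71, 56, 64, 84, 87, 88, 82, 78, 79, 79, 77, 71, 71, 70, 71, 67]
278 [143, 143, 133, 119, 97, 71, 88, 100, 98, 98, 96, 89, 79, 67, 57, 76, 85, 87, 87, 88, 88, 88, 87, 88, 87, 87, 87, 87]
284 [136, 134, 142, 115, 77, 96, 76, 102, 99, 98, 97, 84, 72, 77, 57, 59, 81, 85, 86, 87, 87, 89, 89, 88, 90, 90, 91, 90]
290 [146, 143, 140, 140, 112, 36, 78, 103, 99, 99, 98, 84, 69, 83, 72, 59, 71, 71, 70, 69, 70, 70, 69, 69, 71, 70, 70, 69]
294 [139, 140, 142, 141, 140, 130, 114, 98, 98, 108, 109, 84, 74, 79, 70, 64, 67, 69, 69, 68, 69, 68, 69, 68, 69, 69, 69, 69]
[[79, 43, 67, 88, 87, 85, 86, 87, 86, 86, 90, 90, 76, 69, 71, 70, 69, 69, 69, 69, 69, 68, 69, 76, 78, 76, 71, 137, 142, 143, 140, 139], [86, 86, 86, 86, 85, 86, 86, 87, 86, 89, 93, 76, 69, 69, 70, 69, 69, 69, 67, 69, 67, 62, 77, 77, 71, 139, 147, 147, 146, 148, 149, 149]]
```

{"api": "servo_tool", "payload": {"increments": [0,1.5,-9,0,0,0,1.5,-9,0,0,0,1.5,-9,0,0,0,1.5,-6,0,0,0,1,-2.8,0,0,0,1,-2.8,0,0,0,0.9,-2.8,0,0,0,0.4,-3,0,0]}}

```text
time: 24.9
tool_pos: [0.5832, 0.2019, 0.0168]
orientation: [0.397, 0.918, 0.003, 0.001]
force: [3.0, 10.2, -1.3]
gripper_width: 0.0857
grip_force: 4.0
```

{"api": "servo_tool", "payload": {"increments": [0,0.4,-3.1,0,0,0,0.4,-3.1,0,0,0,0,0,0,0]}}

```text
time: 25.2
tool_pos: [0.585, 0.1966, 0.0172]
orientation: [0.397, 0.918, 0.004, 0.002]
force: [3.3, 8.4, -1.1]
gripper_width: 0.0853
grip_force: 3.5
```

```bash
cat >> h.py <<'E'
def edge(rl,fl):
    a=at("scene",np.array(rl,float),0.);b=at("scene",np.array(fl,float),0.);A,B=toR(a)+[0,4],toR(b)+[0,4]
    t=(A-B)/np.hypot(*(A-B));print("RL",A,"FL",B,"len",np.hypot(*(A-B)).round(0),"over-rot",np.degrees(np.arctan2(-t[1],t[0])).round(1),"centre",((A+B)/2+50*np.array([t[1],-t[0]])).round(1))
E
python3 - <<'E'
from h import *
rep();poly()
edge([331.2,296],[373.5,295.5])
E
```

```text
25.2 [0.585  0.1966 0.0172] riser [-27. 148.] y-axis rel riser x deg -72.5 F [ 3.3  8.4 -1.1] j [ 0.3   0.6   1.74  0.    0.79 -0.45]
[[381, 235], [378, 252], [385, 262], [402, 266], [413, 260], [415, 253], [413, 255], [411, 251], [418, 235]]
[[369, 238], [361, 240], [361, 250], [358, 252], [330, 253], [331, 296], [372, 296], [376, 279], [369, 270]]
RL [ 95. 106.] FL [ -1. 118.] len 97.0 over-rot 7.1 centre [40.8 62.4]
```

{"api": "servo_tool", "payload": {"increments": [0,0.6,-3,0,0,0,0.6,-3,0,0,0,0.6,-3,0,0,0,0,0,0,0]}}

```text
time: 25.65
tool_pos: [0.5855, 0.1956, 0.018]
orientation: [0.402, 0.916, 0.009, -0.002]
force: [-4.0, 37.6, 0.6]
gripper_width: 0.0849
grip_force: 18.5
```

```bash
python3 - <<'E'
from h import *
rep();poly()
E
```

```text
25.65 [0.5855 0.1956 0.018 ] riser [-26. 148.] y-axis rel riser x deg -73.0 F [-4.  37.6  0.6] j [ 0.3   0.6   1.74  0.02  0.79 -0.46]
[[379, 235], [377, 254], [382, 261], [390, 265], [402, 265], [410, 261], [414, 251], [410, 254], [409, 248], [416, 235]]
[[369, 238], [361, 240], [361, 250], [358, 252], [330, 252], [331, 296], [372, 295], [376, 279], [368, 269], [372, 255], [368, 250]]
```

{"api": "servo_tool", "payload": {"increments": [0,-3.3,6.7,0,0,0,-5,10,0,0,0,-8,17,0,0,0,-8,17,0,0,0,0,0,0,0]}}

```text
time: 26.2
tool_pos: [0.5588, 0.2368, 0.0162]
orientation: [0.396, 0.918, -0.0, -0.0]
force: [0.0, 0.2, -0.4]
gripper_width: 0.0857
grip_force: 0.0
```

```bash
cat > e.py <<'E'
from h import *
def ang(f):
    g=cv2.cvtColor(cv2.imread(f),cv2.COLOR_BGR2GRAY).astype(float);X=[];Y=[]
    for c in range(337,372):           # strongest dark->bright step = top face / side face edge (falls going down)
        col=cv2.GaussianBlur(g,(3,3),0)[276:291,c];d=col[:-2]-col[2:];k=int(np.argmax(d[1:-1]))+1
        q=d[k-1]-2*d[k]+d[k+1];X.append(c);Y.append(276+1+k+(.5*(d[k-1]-d[k+1])/q if q else 0))
    X,Y=np.array(X),np.array(Y);p=np.polyfit(X,Y,1)
    for _ in range(3):
        r=abs(Y-np.polyval(p,X))<1;p=np.polyfit(X[r],Y[r],1)
    A,B=[toR(at("scene",np.array([x,np.polyval(p,x)]),.05))*1. for x in(335,373)]
    print(f,"inl",r.sum(),"over-rot",np.degrees(np.arctan2(B[1]-A[1],B[0]*-1+A[0])).round(1),"top edge at",A,B)
    b=g[290,325:345]
robot_img=robot.camera("scene");cv2.imwrite("pics/s11.png",robot_img)
for f in("pics/s9.png","pics/s10.png","pics/s11.png"):ang(f)
for r in(286,290,294):print(robot_img[r,324:342].mean(1).astype(int).tolist(),robot_img[r,364:384].mean(1).astype(int).tolist())
E
python3 - <<'E'
from e import *
rep();poly()
E
```

```text
pics/s9.png inl 35 over-rot 5.4 top edge at [ 88. 110.] [  4. 118.]
pics/s10.png inl 35 over-rot 3.4 top edge at [ 88. 110.] [  4. 115.]
pics/s11.png inl 35 over-rot 6.9 top edge at [ 88. 111.] [  5. 121.]
[81, 103, 99, 98, 100, 78, 83, 120, 127, 126, 126, 127, 117, 104, 98, 88, 88, 88] [109, 108, 106, 107, 107, 105, 104, 104, 104, 96, 70, 62, 68, 70, 71, 68, 65, 64, 64, 64]
[77, 103, 99, 99, 99, 80, 56, 70, 70, 69, 71, 71, 70, 70, 69, 70, 70, 70] [68, 68, 68, 69, 69, 69, 70, 69, 68, 67, 77, 76, 73, 67, 68, 69, 70, 71, 69, 70]
[114, 98, 98, 108, 109, 78, 61, 69, 70, 69, 68, 69, 68, 68, 69, 68, 69, 68] [68, 69, 69, 68, 69, 67, 68, 69, 67, 61, 67, 74, 78, 79, 77, 71, 66, 66, 68, 70]
26.25 [0.5595 0.2359 0.0162] riser [-74. 142.] y-axis rel riser x deg -72.3 F [-0.7 -0.9 -0.3] j [ 0.38  0.59  1.76 -0.    0.79 -0.38]
[[405, 235], [401, 247], [403, 252], [413, 260], [428, 261], [429, 235]]
[[369, 238], [361, 240], [361, 250], [358, 252], [330, 252], [331, 296], [373, 294], [374, 279], [371, 252], [368, 250]]
```

{"api": "servo_tool", "payload": {"increments": [0,12.3,6,0,7.7,0,12.3,6,0,7.7,0,12.3,6,0,7.6,0,8,-16.5,0,0,0,8,-16.5,0,0,0,8,-16.5,0,0,0,0,0,0,0]}}

```text
time: 27.0
tool_pos: [0.6219, 0.2005, 0.0163]
orientation: [0.208, 0.978, -0.0, 0.0]
force: [0.0, -0.4, -0.6]
gripper_width: 0.0856
grip_force: 0.0
```

```bash
python3 -c "
from h import *
rep()"
```

```text
27.0 [0.6219 0.2005 0.0163] riser [-15. 183.] y-axis rel riser x deg -49.7 F [ 0.  -0.4 -0.6] j [ 0.29  0.64  1.64 -0.    0.85 -0.86]
```

{"api": "servo_tool", "payload": {"increments": [0,-3.6,-1.7,0,0,0,-3.6,-1.7,0,0,0,-3.6,-1.7,0,0,0,-3.6,-1.7,0,0,0,0,0,0,0]}}

```text
time: 27.5
tool_pos: [0.6057, 0.1975, 0.0164]
orientation: [0.205, 0.979, -0.0, -0.0]
force: [0.4, 0.4, -0.3]
gripper_width: 0.0852
grip_force: 0.0
```

```bash
python3 -c "
from e import *
rep();poly()"
```

```text
pics/s9.png inl 35 over-rot 5.4 top edge at [ 88. 110.] [  4. 118.]
pics/s10.png inl 35 over-rot 3.4 top edge at [ 88. 110.] [  4. 115.]
pics/s11.png inl 18 over-rot -3.9 top edge at [ 89. 114.] [  2. 108.]
[80, 103, 98, 98, 98, 79, 81, 120, 126, 125, 125, 126, 116, 103, 97, 87, 87, 87] [20, 22, 26, 31, 32, 33, 34, 36, 40, 38, 27, 21, 21, 22, 21, 22, 21, 22, 23, 22]
[77, 103, 99, 99, 98, 80, 54, 70, 70, 69, 70, 70, 70, 70, 70, 70, 69, 69] [55, 37, 37, 32, 21, 25, 25, 24, 24, 24, 21, 23, 22, 22, 20, 19, 22, 21, 21, 22]
[113, 98, 97, 107, 108, 76, 59, 67, 69, 68, 68, 68, 67, 68, 68, 68, 68, 68] [64, 39, 41, 77, 85, 54, 20, 17, 18, 18, 36, 66, 75, 79, 63, 57, 35, 18, 20, 22]
27.55 [0.6061 0.1975 0.0164] riser [-19. 168.] y-axis rel riser x deg -49.4 F [ 0.2 -1.   0.3] j [ 0.3   0.62  1.68  0.    0.83 -0.86]
[[429, 235], [369, 235], [361, 240], [361, 250], [358, 252], [330, 252], [330, 295], [365, 294], [368, 301], [369, 293], [365, 293], [365, 288], [361, 287], [358, 281], [363, 271], [368, 273], [365, 278], [368, 277], [371, 282], [376, 271], [372, 269], [371, 252], [368, 250], [369, 243], [373, 242], [375, 237], [376, 243], [380, 243], [376, 261], [379, 268], [387, 274], [399, 276], [412, 269], [414, 262], [411, 265], [410, 258], [420, 241], [429, 243]]
```

{"api": "servo_tool", "payload": {"increments": [0,-2.5,-2,0,0,0,-2.5,-2,0,0,0,0,0,0,0]}}

```text
time: 27.9
tool_pos: [0.6037, 0.1949, 0.0172]
orientation: [0.206, 0.979, 0.002, 0.002]
force: [3.6, 5.5, -0.6]
gripper_width: 0.0853
grip_force: 2.7
```

```bash
python3 -c "
from h import *
rep();poly()"
```

```text
27.9 [0.6037 0.1949 0.0172] riser [-17. 164.] y-axis rel riser x deg -49.4 F [ 3.6  5.5 -0.6] j [ 0.29  0.62  1.7   0.    0.82 -0.86]
[[429, 235], [367, 235], [366, 239], [361, 240], [360, 251], [330, 252], [330, 295], [364, 295], [367, 300], [368, 291], [365, 295], [363, 286], [359, 285], [357, 280], [361, 269], [362, 272], [367, 271], [364, 276], [371, 280], [374, 265], [368, 248], [373, 236], [374, 240], [379, 240], [375, 256], [378, 266], [384, 271], [397, 274], [410, 268], [413, 259], [409, 262], [408, 258], [417, 240], [422, 238], [428, 241]]
```

{"api": "servo_tool", "payload": {"increments": [0,-2,-2,0,0,0,-2,-2,0,0,0,0,0,0,0]}}

```text
time: 28.25
tool_pos: [0.6037, 0.1942, 0.0189]
orientation: [0.207, 0.978, 0.006, 0.007]
force: [8.1, 15.2, -0.7]
gripper_width: 0.0852
grip_force: 6.5
```

```bash
python3 -c "
from h import *
rep();poly()"
```

```text
28.25 [0.6037 0.1942 0.0189] riser [-17. 164.] y-axis rel riser x deg -49.5 F [ 8.1 15.2 -0.7] j [ 0.29  0.61  1.71  0.01  0.81 -0.87]
[[371, 235], [361, 240], [360, 251], [330, 252], [331, 296], [364, 293], [367, 299], [368, 291], [365, 292], [363, 286], [357, 283], [357, 278], [362, 269], [367, 271], [364, 276], [367, 275], [369, 281], [371, 279], [373, 263], [371, 252], [368, 250]]
[[375, 260], [385, 270], [402, 271], [411, 264], [412, 258], [407, 258], [416, 238], [428, 238], [429, 235], [373, 235], [373, 238], [378, 237]]
```

{"api": "servo_tool", "payload": {"increments": [0,-2.2,-1.6,0,0,0,-2.2,-1.6,0,0,0,0,0,0,0]}}

```text
time: 28.6
tool_pos: [0.6024, 0.1935, 0.0203]
orientation: [0.207, 0.978, 0.009, 0.01]
force: [12.8, 21.3, 0.9]
gripper_width: 0.0856
grip_force: 9.7
```

{"api": "servo_tool", "payload": {"increments": [0,13.5,6.5,0,0,0,13.5,6.5,0,0,0,-13,27,0,0,0,-13,27,0,0,0,-13,27,0,0,0,0,0,0,0]}}

```text
time: 29.2
tool_pos: [0.5795, 0.2829, 0.0163]
orientation: [0.204, 0.979, 0.0, -0.0]
force: [0.5, 0.2, -0.9]
gripper_width: 0.0852
grip_force: 0.0
```

```bash
python3 -c "
from e import *
rep();poly();edge([331,296],[373,294.5])"
```

```text
pics/s9.png inl 35 over-rot 5.4 top edge at [ 88. 110.] [  4. 118.]
pics/s10.png inl 35 over-rot 3.4 top edge at [ 88. 110.] [  4. 115.]
pics/s11.png inl 35 over-rot 5.5 top edge at [ 88. 111.] [  5. 119.]
[81, 103, 99, 98, 98, 85, 63, 87, 113, 120, 128, 127, 116, 100, 95, 86, 86, 84] [73, 77, 78, 78, 77, 74, 73, 71, 72, 72, 66, 58, 64, 70, 72, 68, 67, 64, 63, 66]
[77, 104, 99, 98, 98, 84, 61, 66, 69, 72, 71, 70, 71, 70, 71, 69, 69, 70] [69, 69, 69, 68, 69, 69, 69, 68, 69, 68, 65, 74, 74, 70, 67, 69, 70, 71, 70, 68]
[115, 99, 98, 109, 109, 84, 69, 64, 69, 69, 69, 69, 69, 69, 69, 68, 69, 69] [67, 68, 68, 69, 69, 69, 68, 69, 69, 66, 64, 72, 77, 80, 77, 71, 67, 66, 67, 70]
29.25 [0.5804 0.2814 0.0163] riser [-105.  181.] y-axis rel riser x deg -49.2 F [ 0.4  0.3 -0.2] j [ 0.43  0.63  1.67 -0.    0.84 -0.73]
[[425, 235], [422, 241], [419, 239], [426, 248], [422, 258], [429, 271], [429, 235]]
[[369, 238], [361, 240], [359, 251], [330, 252], [332, 296], [373, 294], [375, 282], [371, 251], [368, 248]]
RL [ 96. 106.] FL [  0. 115.] len 96.0 over-rot 5.4 centre [43.3 60.7]
```

```bash
python3 -c "
from workcell import robot
print(robot.finish_job())"
```

```text
the job is handed in; nothing more can be done
None
```

The job is handed in at about 29 s. I measured the computer in the bay at about x 43, y 61 mm, an estimated 3–5° off square, front panel facing out and the arm clear; the interface returned no pass/fail verdict.

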